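# Stack an idler's parts on the assembly stand

### The arm

A 7-joint arm with a two-finger parallel gripper is mounted at the origin on a cart in front of the work surface, level with it; the furniture and walls round the work are solid. World frame = base frame: x ahead of the robot, y to its left, z up, the work surface at z = 0. Lengths are in mm, angles in rad, forces in N, time in s.
With the tool pointing down it reaches from about 400 to 875 mm from the base axis. Payload 19.3 kg.
Tool frame: the origin (TCP) lies at the very end of the fingers, on their centre line; the grasp point (between the pads) lies 19 mm behind it (grip_point_offset is the z of the grasp point in the tool frame, in mm); z points along the fingers, y is the line along which they close (so a half turn about z gives the same grasp; the last joint's range is limited). The gripper opens to 85 mm and grips with 20 to 120 N. Pads are 22 mm wide; open, the fingers measure 114 mm over their backs; the gripper's body (76 mm by 85 mm) begins 54 mm behind the grasp point. The pads swing forward as they close: fully open they stand 13 mm farther back than shut.
Start: joints at [1.278, 0.521, -0.036, 1.599, 0.021, 1.021, -0.113], TCP at [138.073, -609.549, 231.291] pointing down, gripper open.
Joint ranges: [-2.91, 2.91], [-0.3, 2.13], [-1.5, 1.42], [0.17, 2.43], [-1.26, 4.41], [0.16, 1.93], [-2.52, 2.52]. Speed limits (rad/s): [1.89, 1.89, 2.39, 2.39, 3.01, 3.01, 3.01].

### API

Orientations are given as a 3x3 rotation matrix whose columns are the frame's x, y, z axes.
In Python, from workcell import movep, movel, goto_joints, open_gripper, clamp, wait, inverse_kinematics, read_state, camera, PlanningError, finish_job, grip_point_offset gives the robot as it stands. Calls block until the motion is done:
- movep(position, orientation): joint-space move of the TCP to a pose.
- movel(position, frame=None, max_speed=150, guard=None): straight line of the TCP; frame=None keeps the orientation; max_speed is the mean speed in mm/s. With guard (N) it stops when the force on the tool has changed by that much, and returns True; else False.
- goto_joints(angles): joint-space move.
- open_gripper() and clamp(): open the fingers fully, or close them until they stop; the grip force is fixed at half the most.
- wait(seconds).
- inverse_kinematics(position, orientation): joint angles nearest the present ones, or None.
- read_state(): the state.
- camera(name): name is "scene" or "top" or "wrist"; returns a dict with "image" (384x512x3 uint8, blue, green, red), "range_z" (384x512 float32, mm along the optical axis (not along the pixel's ray), 0 where there is no reading), "fx", "fy", "cx", "cy" (pixels), "dist_coeffs" ([k1, k2, p1, p2, k3] as OpenCV has them; the pictures are not rectified), "cam_to_world" (4x4, takes a point from camera to world coordinates). Camera axes: x right, y up, looking along -z (the intrinsics and any distortion apply to the point x, -y, -z); pixel columns grow to the right and rows downward; lengths in mm; the calibration is good to about 2 mm. A picture is of the moment at which its call begins.
A pose or a line that the arm cannot do raises PlanningError and nothing moves.
- finish_job(): hands the job in; it is judged then, once.
The state is a dict: "time": time; "qpos": joint angles; "qvel": joint speeds; "joint_efforts": joint torques, N m; "eef_pos": TCP position; "tool_rot": TCP orientation; "ft_force": force on the tool from outside, world axes, zero at the start; "torque": the same for the moment, N m; "finger_gap": finger opening in mm; "gripper_force": force on a finger pad.
Only numpy, scipy, OpenCV 4.12 (cv2) and the standard library are available. Lean on these libraries where they do the work, as an engineer would, in place of code of your own. Each camera call takes 0.05 s, during which the arm holds its last target. There are 200 camera calls.

### The job

Make up the idler on the upright pin of the blue-based stand: thread on the dark flanged hub first (flange down, as it lies), then the red spacer ring, then the ball bearing, and last the brass cap, each sitting flat on the one below. Leave the yellow-based stand empty and do not disturb the tape roll or the tub.

Things in the scene. Friction and masses are not known exactly. Their poses are not given: they have to be found in the camera images.
- flanged_hub: Loose dark steel hub, 26 mm high: a round flange 80 mm across and 8 mm thick with six dark bolt holes, under a hub 48 mm across that rises from 8 to 26 mm (grasp it there); through bore 28 mm wide. About 0.35 kg. Free to turn; yaw does not matter. The origin is the centre of its underside, z up the bore.
- red_spacer: Loose red plastic ring, 58 mm outside, 16 mm high, through bore 28 mm wide. About 0.05 kg. Free to turn; yaw does not matter. The origin is the centre of its underside, z up the bore.
- bearing: Loose ball bearing, bright steel races with a black shield between them, 52 mm outside, 15 mm high, through bore 28 mm wide. About 0.14 kg. Free to turn; yaw does not matter. The origin is the centre of its underside, z up the bore.
- brass_cap: Loose brass cap, closed on top, 44 mm outside, 24 mm high (straight side to 20 mm, then a sloping shoulder to a flat top 32 mm across); from below a blind bore 28 mm wide and 16 mm deep. It lies open end down. About 0.13 kg. Free to turn; yaw does not matter. The origin is the centre of its underside, z up the bore.
- blue_stand: Stand fixed to the bench, left or right of the yellow one: round blue base 80 mm across, 12 mm high, with a bare upright steel pin at its centre, 20 mm thick up to 66 mm above the bench, then tapering to 8 mm at its tip at 82 mm. Origin: centre of the base's underside, z up. Stacked in order, the undersides lie 12 (hub), 38 (spacer), 54 (bearing) and 69 mm (cap) above it.
- yellow_stand: The same stand with a yellow base, not used in this job. Origin: centre of the base's underside.
- tape_roll: Bystander: black roll of tape with a tan core, lying flat, 62 mm across, 19 mm high. Origin: centre of the underside.
- cleaner_tub: Bystander: white tub with a lid and a red band, 97 mm across, 82 mm high. Origin: centre of the underside.
Not all that is in view belongs to the job. Of the things that look like the red_spacer, take the one that is farthest to the robot's right at the start.

How it is judged (in metres and radians):
At the end, for the whole second after the job is handed in: On the pin of the blue stand, from the base up: flanged hub, red spacer, bearing, brass cap. Each lies within 9 mm of the pin's axis, its underside within 4 mm of its height in the finished stack (12, 38, 54, 69 mm above the stand's underside), tilted less than 0.12 rad, at rest and let go of (horizontal distance between each of flanged_hub, red_spacer, bearing, brass_cap and blue_stand below 0.009 m and z of flanged_hub in the frame of blue_stand between 0.008 and 0.016 m and angle between each of flanged_hub, red_spacer, bearing, brass_cap's own z axis and vertical below 0.12 rad and linear speed of each of flanged_hub, red_spacer, bearing, brass_cap below 0.02 m/s and contact force between the fingers and flanged_hub below 0.05 N and z of red_spacer in the frame of blue_stand between 0.034 and 0.042 m and contact force between the fingers and red_spacer below 0.05 N and z of bearing in the frame of blue_stand between 0.05 and 0.058 m and contact force between the fingers and bearing below 0.05 N and z of brass_cap in the frame of blue_stand between 0.065 and 0.073 m and contact force between the fingers and brass_cap below 0.05 N); the robot touches nothing.
It fails at once if a bystander (tape roll, tub) is moved more than 25 mm (distance of any of tape_roll, cleaner_tub from where it was at the start of the episode above 0.025 m).
It also fails if it takes over 90 s, if anything falls off the work surface, if the arm or the gripper's body presses on something with over 40 N, if the wrist force passes 120 N, or if a joint passes its speed limit or range.

## Working session

There is one attempt and no reset: what is moved stays moved. The work goes in short steps, each a Python script; the robot and the scene stay as the last script left them, time stands still between calls to the robot, and variables do not carry over. Pictures are saved under pics/ and viewed, at most 14 in all, crops included, and the job is handed in when it is done.

```bash
ls; mkdir -p pics; python3 - <<'E'
from workcell import *
import cv2,numpy as np,pickle
for n in("top","scene","wrist"):
    c=camera(n); cv2.imwrite(f"pics/{n}0.png",c["image"]); pickle.dump(c,open(f"{n}0.pkl","wb"))
    print(n,c["fx"],c["fy"],c["cx"],c["cy"],c["dist_coeffs"],np.round(c["cam_to_world"],3).tolist())
s=read_state();print(s["time"],s["eef_pos"],s["tool_rot"],grip_point_offset)
E
```

```text
pics
top 482.8961194960174 482.8961194960174 251.77458654202246 192.17431198121966 [-0.19096217  0.          0.          0.          0.        ] [[0.145, 0.935, -0.324, 73.326], [-0.989, 0.136, -0.049, -31.29], [-0.001, 0.328, 0.945, 1188.016], [0.0, 0.0, 0.0, 1.0]]
scene 425.8306669471999 425.8306669471999 263.3027710868902 185.07458413492407 [0.04799588 0.         0.         0.         0.        ] [[-0.819, 0.3, -0.49, -134.182], [-0.574, -0.45, 0.684, 906.629], [-0.015, 0.841, 0.541, 753.844], [0.0, 0.0, 0.0, 1.0]]
wrist 327.32327055932365 327.32327055932365 258.92203849593557 192.68302871301591 [-0.04794289  0.          0.          0.          0.        ] [[0.221, 0.936, 0.273, 207.548], [-0.975, 0.212, 0.061, -595.403], [-0.001, -0.28, 0.96, 373.819], [0.0, 0.0, 0.0, 1.0]]
0.15 [ 138.02530783 -609.33179522  230.87122192] [[ 9.75299802e-01  2.20885156e-01 -2.12261859e-04]
 [ 2.20885256e-01 -9.75299459e-01  8.17958326e-04]
 [-2.63440239e-05 -8.44640108e-04 -9.99999643e-01]] -18.700000000000003
```

View pics/top0.png

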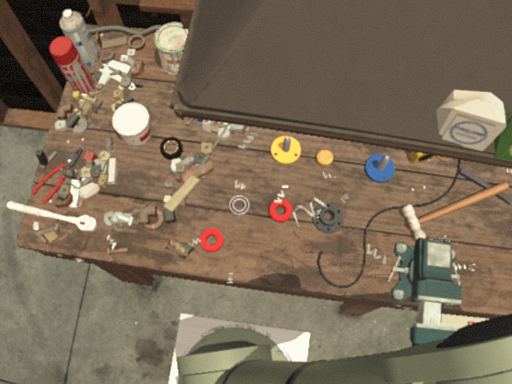

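View pics/scene0.png

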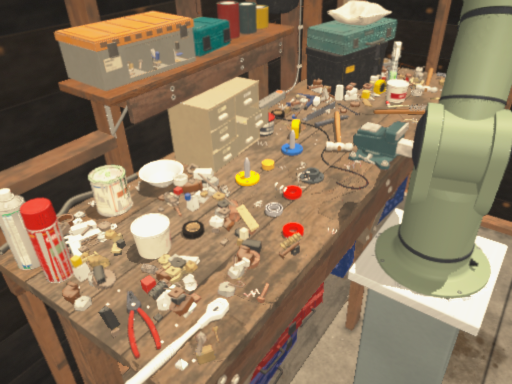

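Top view: two red rings look like the spacer, at (281,210) and (211,240). Image right is the robot's right (-y), so the one at (281,210) is meant. The hub is at (327,217), bearing (239,205), cap (325,157), blue stand (380,167), yellow stand (286,150), tape (171,148) and tub (131,122). I'll measure and confirm with an enlarged crop.

```bash
cat > h.py <<'E'
import cv2,numpy as np,pickle
def rays(c,uv):
    K=np.array([[c["fx"],0,c["cx"]],[0,c["fy"],c["cy"]],[0,0,1.]])
    p=cv2.undistortPoints(np.float64(uv).reshape(-1,1,2),K,np.array(c["dist_coeffs"],float)).reshape(-1,2)
    T=np.array(c["cam_to_world"]);d=np.c_[p[:,0],-p[:,1],-np.ones(len(p))]
    return T[:3,3],d@T[:3,:3].T
def onplane(c,uv,z):
    o,d=rays(c,uv);return o+d*((z-o[2])/d[:,2])[:,None]
def cloud(c,mask):
    v,u=np.nonzero(mask&(c["range_z"]>0));o,d=rays(c,np.c_[u,v]);return o+d*c["range_z"][v,u][:,None]
def twoview(c1,uv1,c2,uv2):
    o1,d1=rays(c1,uv1);o2,d2=rays(c2,uv2);d1=d1[0];d2=d2[0]
    s=np.linalg.lstsq(np.c_[d1,-d2],o2-o1,rcond=None)[0]
    a=o1+s[0]*d1;b=o2+s[1]*d2;return (a+b)/2,np.linalg.norm(a-b)
def colour(img,name):
    h=cv2.cvtColor(img,cv2.COLOR_BGR2HSV);H,S,V=cv2.split(h)
    return {"red":((H<5)|(H>174))&(S>180)&(V>120),"blue":(H>100)&(H<125)&(S>150)&(V>60),
     "yellow":(H>22)&(H<32)&(S>180)&(V>120),"brass":(H>12)&(H<=22)&(S>150)&(V>150)}[name]
def blobs(mask,amin=25):
    n,l,s,c=cv2.connectedComponentsWithStats(mask.astype(np.uint8),connectivity=8)
    return [(s[i],c[i],l==i) for i in range(1,n) if s[i,4]>=amin]
E
python3 - <<'E'
from h import *
for n in("top","scene"):
    c=pickle.load(open(n+"0.pkl","rb"))
    print(n)
    for k in("red","blue","yellow","brass"):
        for s,ce,m in blobs(colour(c["image"],k),40):
            P=cloud(c,m)
            if len(P) and 250<np.median(P[:,0])<900 : print(k,s,ce.round(1),"med",np.median(P,0).round(),"mid",((P.min(0)+P.max(0))/2).round(), "z95",np.percentile(P[:,2],[5,95]).round())
c=pickle.load(open("top0.pkl","rb"))
for nm,u,v in(("hub",327,217),("bearing",239,205),("tape",171,148),("tub",131,122),("shelfedge",300,128),("shelfedge",400,145)):
    m=np.zeros((384,512),bool);m[v-16:v+17,u-16:u+17]=1
    P=cloud(c,m);print(nm,np.percentile(P[:,2],[2,50,98]).round(),onplane(c,[[u,v]],np.percentile(P[:,2],98)).round())
i=c["image"][125:260,190:420]
cv2.imwrite("pics/crop1.png",cv2.resize(i,None,fx=3.4,fy=3.4,interpolation=cv2.INTER_CUBIC))
E
```

```text
top
red [ 53  43  23  22 225] [66.2 56.2] med [711. 543. 185.] mid [722. 554. 185.] z95 [167. 203.]
red [269 200  23  22 288] [280.4 211.1] med [435. -52.  14.] mid [440. -49.   7.] z95 [ 8. 18.]
red [201 229  22  23 307] [211.3 239.6] med [337. 111.  14.] mid [338. 111.   8.] z95 [ 9. 18.]
blue [373 161  20  15  53] [385.9 168.7] med [ 592. -319.   10.] mid [ 595. -306.   10.] z95 [ 7. 13.]
brass [278 136   8  17  44] [281.1 143.9] med [622. -28.  10.] mid [627. -31.  32.] z95 [ 6. 28.]
brass [271 139  29  25  85] [282.  155.8] med [589. -26.   9.] mid [607. -41.   1.] z95 [ 0. 13.]
brass [317 150  16  16  69] [322.7 158.6] med [ 590. -140.   19.] mid [ 598. -147.   17.] z95 [11. 23.]
scene
red [283 186  19  14 191] [292.4 192.5] med [437. -44.  16.] mid [444. -62.  10.] z95 [ 3. 20.]
red [ 21 198  35  32 879] [ 37.9 213.4] med [715. 571. 198.] mid [873. 496.  81.] z95 [167. 210.]
red [283 224  20  14 174] [291.7 229.2] med [342. 109.  17.] mid [336. 113.  12.] z95 [ 6. 20.]
red [ 32 238  20  42 163] [ 41.2 256.9] med [724. 594.  85.] mid [725. 594.  76.] z95 [ 21. 135.]
red [142 28
[... 1378 characters left out ...]
6.] mid [768. 211. 375.] z95 [375. 377.]
brass [ 87  87  30  11 122] [100.4  92. ] med [791. 302. 375.] mid [795. 292. 375.] z95 [374. 376.]
brass [375 110  50   4 149] [397.4 111.9] med [ 392. -822.   15.] mid [ 384. -828.   14.] z95 [ 8. 21.]
brass [262 164  12   7  56] [267.3 167.1] med [ 590. -130.   12.] mid [ 596. -136.   12.] z95 [ 5. 21.]
brass [235 176  25  10  42] [244.5 182.6] med [603. -11.   6.] mid [616. -32.   5.] z95 [-1. 12.]
hub [-6.  6. 41.] [[ 429. -166.   41.]]
bearing [-9. -2. 16.] [[436.  56.  16.]]
tape [-10.  -1.  66.] [[547. 248.  66.]]
tub [-4. 77. 82.] [[598. 364.  82.]]
shelfedge [ -6. 786. 805.] [[270. -45. 805.]]
shelfedge [ -7. 781. 800.] [[ 270. -137.  800.]]
```

View pics/crop1.png

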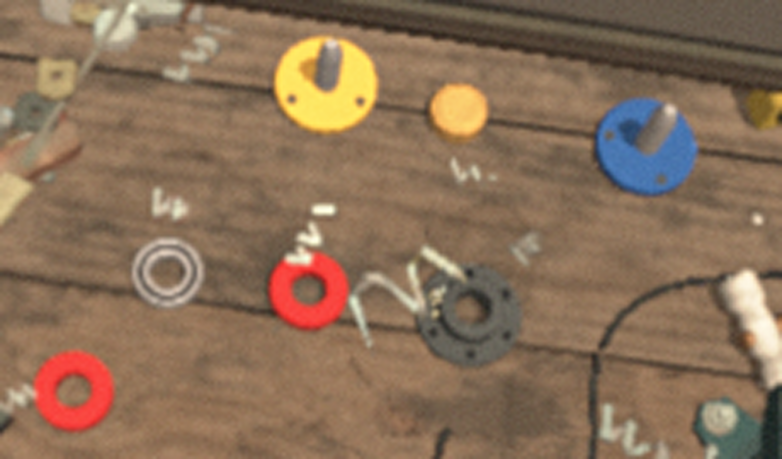

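The crop confirms the choice. The right-hand ring at (281,210) is a plain red ring lying flat and is the farther right of the two. The blue stand is bare. Next I'll check the overhead body (z≈800) and the arm's height, and get precise positions.

```bash
python3 - <<'E'
from h import *
c=pickle.load(open("top0.pkl","rb"))
P=cloud(c,np.ones((384,512),bool));H=P[P[:,2]>300]
r=c["range_z"];full=np.full((384,512,3),np.nan);v,u=np.nonzero(r>0);full[v,u]=P
for uv in [(200,40),(200,100),(300,20),(300,80),(300,125),(400,60),(400,140),(480,150),(500,20),(250,350),(350,360),(450,340),(500,340),(500,370)]:
    print(uv,full[uv[1],uv[0]].round())
s=pickle.load(open("scene0.pkl","rb"));Q=cloud(s,np.ones((384,512),bool))
hs=cv2.cvtColor(s["image"],cv2.COLOR_BGR2HSV);m=np.zeros((384,512),bool);m[:250,420:500]=1
A=cloud(s,m);A=A[(A[:,0]<400)&(A[:,2]>100)]
for z in range(100,1000,100):
    B=A[abs(A[:,2]-z)<50]
    if len(B):print(z,np.percentile(B,[2,98],0).round().tolist())
# fine positions
def comp(name,uv,c,z):print(name,onplane(c,[uv],z)[0].round(1))
# red spacer: hull centre in top at z16 & scene
for n in("top","scene"):
    cc=c if n=="top" else s
    for k in("red","yellow","blue"):
        h=cv2.cvtColor(cc["image"],cv2.COLOR_BGR2HSV);H,S,V=cv2.split(h)
        mk={"red":((H<7)|(H>172))&(S>130),"yellow":(H>15)&(H<35)&(S>160)&(V>120),"blue":(H>98)&(H<125)&(S>110)}[k]
        for st,ce,b in blobs(mk,60):
            cnt=max(cv2.findContours(b.astype(np.uint8),0,1)[0],key=len);
            if len(cnt)<5: continue
            e=cv2.fitEllipse(cv2.convexHull(cnt)) if len(cv2.convexHull(cnt))>4 else None
            if e is None: continue
            p=onplane(cc,[e[0]],12)[0]
            if 300<p[0]<750 and -450<p[1]<200: print(n,k,np.round(e[0],1),np.round(e[1],1),p.round(1),st[4])
E
```

```text
(200, 40) [344.  58. 815.]
(200, 100) [285.  48. 806.]
(300, 20) [333. -32. 874.]
(300, 80) [303. -39. 830.]
(300, 125) [281. -45. 790.]
(400, 60) [ 322. -120.  854.]
(400, 140) [ 283. -141.  785.]
(480, 150) [ 281. -217.  793.]
(500, 20) [ 353. -197.  892.]
(250, 350) [ 82. -26. 388.]
(350, 360) [  83. -141.  629.]
(450, 340) [ 105. -194.  785.]
(500, 340) [ 104. -213.  840.]
(500, 370) [  82. -217.  835.]
100 [[-82.0, -1590.0, 101.0], [391.0, 84.0, 149.0]]
200 [[-89.0, 11.0, 153.0], [35.0, 86.0, 250.0]]
300 [[-91.0, 32.0, 250.0], [49.0, 97.0, 349.0]]
400 [[-68.0, -24.0, 352.0], [72.0, 87.0, 447.0]]
500 [[-30.0, -91.0, 452.0], [71.0, -6.0, 548.0]]
600 [[0.0, -115.0, 551.0], [77.0, -61.0, 592.0]]
top red [280.2 209.9] [23.1 24.2] [439.7 -49.2  12. ] 366
top red [211.2 239.6] [23.6 23.9] [337.7 111.6  12. ] 383
top yellow [285.  150.4] [25.8 29.2] [605.8 -41.1  12. ] 80
top blue [379.3 167.8] [26.5 29.6] [ 593.4 -296.4   12. ] 484
scene red [292.2 192.2] [14.8 19.3] [439. -48.  12.] 223
scene red [292.6 230.3] [16.9 22.2] [338.1 112.3  12. ] 238
scene yellow [267.5 164.2] [11.  13.3] [ 603.  -149.9   12. ] 115
scene yellow [246.9 177.8] [16.1 24.8] [608.7 -38.1  12. ] 277
scene blue [291.6 148.5] [11.7 20.7] [ 594.9 -295.6   12. ] 160
```

```bash
python3 - <<'E'
from workcell import *
import numpy as np
R=np.array([[1,0,0],[0,-1,0],[0,0,-1.]])
rows=[];
for p in [(594,-296,250),(594,-296,40),(440,-49,250),(440,-49,10),(436,56,100),(430,-166,100),(592,-143,100),(700,0,100),(138,-609,100)]:
    a=np.arctan2(p[1],p[0]) 
    for off in(0,1.57):
        c,s=np.cos(a+off),np.sin(a+off)
        Rz=np.array([[c,-s,0],[s,c,0],[0,0,1]])
        q=inverse_kinematics(p,Rz@R)
        print(p,off,None if q is None else np.round(q,3).tolist())
        if q is not None: rows.append((np.hypot(*p[:2]),p[2],q))
A=[];b=[]
for r,z,q in rows:
    if abs(q[2])>.08: continue
    A+=[[np.sin(q[1]),np.sin(q[1]+q[3]),0,1],[np.cos(q[1]),np.cos(q[1]+q[3]),1,0]];b+=[r,z]
x,res,_,_=np.linalg.lstsq(np.array(A),np.array(b),rcond=None);print(x,res,len(b))
E
```

```text
(594, -296, 250) 0 [0.374, 0.568, -0.002, 1.468, 0.001, 1.105, -1.661]
(594, -296, 250) 1.57 [0.58, 0.584, -0.329, 1.455, 0.198, 1.135, -0.245]
(594, -296, 40) 0 [0.349, 0.813, 0.038, 1.614, -0.042, 0.716, -1.627]
(594, -296, 40) 1.57 [0.531, 0.82, -0.249, 1.602, 0.267, 0.753, -0.301]
(440, -49, 250) 0 [0.38, 0.233, -0.472, 2.014, 0.132, 0.923, -1.842]
(440, -49, 250) 1.57 [0.553, 0.261, -0.681, 2.007, 0.202, 0.94, -0.343]
(440, -49, 10) 0 [0.042, 0.649, -0.084, 2.204, 0.176, 0.295, -1.876]
(440, -49, 10) 1.57 [0.221, 0.661, -0.315, 2.195, 0.566, 0.363, -0.679]
(436, 56, 100) 0 [0.086, 0.48, -0.441, 2.166, 0.376, 0.567, -2.075]
(436, 56, 100) 1.57 [0.267, 0.527, -0.677, 2.157, 0.559, 0.636, -0.681]
(430, -166, 100) 0 [0.285, 0.478, -0.058, 2.129, 0.052, 0.536, -1.751]
(430, -166, 100) 1.57 [0.562, 0.502, -0.413, 2.115, 0.354, 0.59, -0.473]
(592, -143, 100) 0 [0.189, 0.657, -0.073, 1.745, 0.066, 0.742, -1.724]
(592, -143, 100) 1.57 [0.477, 0.701, -0.499, 1.729, 0.434, 0.824, -0.462]
(700, 0, 100) 0 [0.03, 0.786, -0.19, 1.472, 0.172, 0.899, -1.784]
(700, 0, 100) 1.57 [0.245, 0.839, -0.563, 1.458, 0.496, 0.988, -0.444]
(138, -609, 100) 0 [1.053, 0.703, 0.302, 1.717, -0.282, 0.765, -1.426]
(138, -609, 100) 1.57 [1.279, 0.677, -0.038, 1.703, 0.035, 0.762, -0.125]
[526.47539418 420.99143695  -5.02233772   4.36741125] [3.37816894] 10
```

```bash
cat > fk.py <<'E'
import numpy as np
from scipy.spatial.transform import Rotation as Ro
AX="zyzyzyz"
def chain(x,sg,q):
    # returns list of joint frames' origins and final pose
    t=x[:24].reshape(8,3);o=x[24:27]
    R=np.eye(3);p=t[0].copy();P=[p.copy()]
    for i in range(7):
        R=R@Ro.from_euler(AX[i],sg[i]*q[i]).as_matrix()
        p=p+R@t[i+1];P.append(p.copy())
    return P,R@Ro.from_rotvec(o).as_matrix()
E
python3 - <<'E'
from workcell import *
import numpy as np,itertools,pickle
from scipy.optimize import least_squares
from fk import *
rng=np.random.default_rng(0);S=[]
R0=np.array([[1,0,0],[0,-1,0],[0,0,-1.]])
while len(S)<40:
    az=rng.uniform(-1.6,1);r=rng.uniform(420,750)
    p=np.array([r*np.cos(az),r*np.sin(az),rng.uniform(20,400)])
    R=Ro.from_euler("z",az+rng.uniform(-1.5,1.5)).as_matrix()@R0@Ro.from_rotvec(rng.uniform(-.4,.4,3)).as_matrix()
    q=inverse_kinematics(p,R)
    if q is not None:S.append((np.array(q),p,R))
s=read_state();S.append((np.array(s["qpos"]),np.array(s["eef_pos"]),np.array(s["tool_rot"])))
best=None
x0=np.zeros(27);x0[2]=325;x0[8]=0;x0[3*3+0]=0;x0[3*2+2]=525;x0[3*4+2]=420;x0[3*7+2]=330
for z in itertools.product([-1,1],repeat=3):
    sg=[-1,1,z[0],1,z[1],1,z[2]]
    def f(x,reg=1e-5):
        e=[]
        for q,p,R in S:
            P,Rr=chain(x,sg,q);e+=list((P[-1]-p)/1000);e+=list((Rr.T@R-np.eye(3)).ravel())
        return np.r_[e,reg*(x-x0)/100]
    for o in ([0,0,.01],[0,0,1.57],[0,0,-1.57],[0,0,3.1]):
        xx=x0.copy();xx[24:]=o
        r=least_squares(f,xx,max_nfev=30)
        if best is None or r.cost<best[0]:best=(r.cost,r.x,sg);print(z,o,r.cost)
pickle.dump(best,open("fk.pkl","wb"))
print(best[1][:24].reshape(8,3).round(1),best[1][24:],best[2])
P,_=chain(best[1],best[2],S[-1][0]);print(np.round(P,0).tolist())
E
```

```text
(-1, -1, -1) [0, 0, 0.01] 4.786427010918435e-12
(-1, -1, -1) [0, 0, -1.57] 4.786427010860771e-12
[[-0.000e+00 -0.000e+00  3.226e+02]
 [-0.000e+00 -1.060e+01 -2.300e+00]
 [ 0.000e+00 -1.070e+01  5.274e+02]
 [-0.000e+00 -1.880e+01  2.400e+00]
 [-0.000e+00 -1.870e+01  4.204e+02]
 [ 0.000e+00 -2.000e-01  4.000e-01]
 [-0.000e+00 -2.000e-01 -1.100e+00]
 [ 0.000e+00  0.000e+00  3.289e+02]] [-2.26785849e-13 -1.35154567e-12  1.57079633e+00] [-1, 1, -1, 1, -1, 1, -1]
[[-0.0, -0.0, 323.0], [-10.0, -3.0, 320.0], [56.0, -258.0, 777.0], [38.0, -265.0, 779.0], [138.0, -609.0, 559.0], [138.0, -610.0, 559.0], [138.0, -610.0, 560.0], [138.0, -609.0, 231.0]]
```

```bash
python3 - <<'E'
from h import *
c=pickle.load(open("top0.pkl","rb"))
P=cloud(c,np.ones((384,512),bool))
A=P[(P[:,2]>560)&(P[:,0]>240)]
for y in range(-350,150,50):
    B=A[abs(A[:,1]-y)<25]
    if len(B):print("shade y",y,"xmin",B[:,0].min().round(),"zmin",np.percentile(B[:,2],[0,1,5,50,99]).round(),"xmax",B[:,0].max().round())
B=P[(P[:,2]>500)&(P[:,0]<200)]
for y in range(-260,-60,25):
    b=B[abs(B[:,1]-y)<12]
    if len(b):print("arm",y,b[:,0].min().round(),b[:,0].max().round(),b[:,2].max().round())
E
```

```text
shade y -250 xmin 278.0 zmin [761. 762. 765. 801. 843.] xmax 323.0
shade y -200 xmin 279.0 zmin [762. 767. 783. 845. 904.] xmax 365.0
shade y -150 xmin 278.0 zmin [764. 769. 786. 846. 899.] xmax 361.0
shade y -100 xmin 279.0 zmin [766. 770. 787. 845. 893.] xmax 354.0
shade y -50 xmin 279.0 zmin [768. 772. 789. 843. 888.] xmax 349.0
shade y 0 xmin 278.0 zmin [769. 773. 790. 841. 883.] xmax 360.0
shade y 50 xmin 277.0 zmin [771. 774. 789. 814. 853.] xmax 409.0
shade y 100 xmin 284.0 zmin [782. 785. 789. 794. 796.] xmax 411.0
arm -260 131.0 135.0 790.0
arm -235 72.0 132.0 841.0
arm -210 68.0 123.0 844.0
arm -185 67.0 108.0 828.0
arm -160 61.0 95.0 783.0
arm -135 56.0 87.0 694.0
arm -110 51.0 80.0 645.0
arm -85 45.0 75.0 598.0
```

```bash
cat > plan.py <<'E'
import numpy as np,pickle
from scipy.optimize import least_squares
from fk import *
_,X,SG=pickle.load(open("fk.pkl","rb"))
LO=np.array([-2.91,-.3,-1.5,.17,-1.26,.16,-2.52])+.05;HI=np.array([2.91,2.13,1.42,2.43,4.41,1.93,2.52])-.05
def down(yaw):
    c,s=np.cos(yaw),np.sin(yaw);return np.array([[c,s,0],[s,-c,0],[0,0,-1.]])
def clear(q,rad=85,box=(270,755)):
    """least clearance of upper arm/forearm to shade (x>270,z>755), any y"""
    P,_=chain(X,SG,q);m=1e9
    for a,b in((P[1],P[2]),(P[3],P[4]),(P[4],P[6])):
        for t in np.linspace(0,1,15):
            p=a+t*(b-a);m=min(m,np.hypot(max(0,box[0]-p[0]),max(0,box[1]-p[2]))-rad)
    return m
def solve(p,yaw,q3,seed):
    R=down(yaw);p=np.array(p,float)
    def f(q):
        P,Rr=chain(X,SG,q);return np.r_[(P[-1]-p)/100,(Ro.from_matrix(Rr.T@R).as_rotvec()),.0]
    s=np.clip(np.array(seed,float),LO+.01,HI-.01);s[2]=q3
    free=[0,1,3,4,5,6]
    def g(x):
        q=s.copy();q[free]=x;return f(q)
    r=least_squares(g,s[free],bounds=(LO[free],HI[free]),xtol=1e-12,ftol=1e-12)
    if r.cost>1e-10:return None
    q=s.copy();q[free]=r.x;return q
def pathclear(a,b):return min(clear(a+(b-a)*t) for t in np.linspace(0,1,20))
E
python3 - <<'E'
from plan import *
q0=np.array([1.278,.521,-.036,1.599,.021,1.021,-.113])
print("start",clear(q0))
for nm,p in(("hub",(430,-166)),("spacer",(440,-49)),("bear",(436,56)),("cap",(595,-144)),("blue",(594,-296))):
    for z in (10,170):
        o=[]
        for q3 in(-1.3,-1.1,-.9,-.7,-.5,0,.5,.7,.9,1.1,1.3):
            for yaw in(0,.8,1.57,-.8):
                q=solve((*p,z),yaw,q3,q0)
                if q is not None:o.append((round(clear(q)),q3,yaw,q.round(2).tolist()))
        o.sort(key=lambda t:-t[0]);print(nm,z,[(t[0],t[1],t[2]) for t in o[:9]], o[0][3] if o else None)
E
```

```text
start 116.03207238797177
hub 10 [(134, -1.3, 0), (134, -1.3, 0.8), (134, -1.3, 1.57), (61, -1.1, 0), (61, -1.1, 0.8), (61, -1.1, 1.57), (9, -0.9, 0), (9, -0.9, 0.8), (9, -0.9, 1.57)] [1.12, 1.12, -1.3, 2.12, 1.29, 1.12, -2.44]
hub 170 [(34, -1.3, 0), (34, -1.3, 0.8), (34, -1.3, 1.57), (10, -1.1, 0), (10, -1.1, 0.8), (10, -1.1, 1.57), (-7, -0.9, 0), (-7, -0.9, 0.8), (-7, -0.9, 1.57)] [1.17, 0.68, -1.3, 2.04, 0.78, 1.05, -2.09]
spacer 10 [(111, -1.3, 0.8), (111, -1.3, 1.57), (40, -1.1, 0.8), (40, -1.1, 1.57), (-8, -0.9, 0.8), (-8, -0.9, 1.57), (-21, 0.7, 0), (-21, 0.7, 0.8), (-21, 0.7, 1.57)] [0.87, 1.1, -1.3, 2.17, 1.3, 1.1, -1.94]
spacer 170 [(-7, -1.3, 0), (-7, -1.3, 0.8), (-7, -1.3, 1.57), (-24, -1.1, 0), (-24, -1.1, 0.8), (-24, -1.1, 1.57), (-33, -0.9, 0), (-33, -0.9, 0.8), (-33, -0.9, 1.57)] [0.93, 0.65, -1.3, 2.08, 0.76, 1.01, -2.34]
bear 10 [(110, -1.3, 0.8), (110, -1.3, 1.57), (39, -1.1, 0.8), (39, -1.1, 1.57), (-9, -0.9, 0.8), (-9, -0.9, 1.57), (-22, 0.7, 0), (-22, 0.7, 0.8), (-22, 0.7, 1.57)] [0.63, 1.1, -1.3, 2.17, 1.3, 1.1, -2.18]
bear 170 [(2, 1.3, 0), (2, 1.3, 0.8), (2, 
[... 264 characters left out ...]
.57), (77, 0.9, 0), (77, 0.9, 0.8), (77, 0.9, 1.57)] [0.89, 1.23, -1.3, 1.72, 1.26, 1.27, -2.31]
cap 170 [(58, 1.3, 0), (58, 1.3, 0.8), (58, 1.3, 1.57), (58, 1.3, -0.8), (36, -1.3, 0), (36, -1.3, 0.8), (36, -1.3, 1.57), (-2, 1.1, 0), (-2, 1.1, 0.8)] [-0.55, 1.02, 1.3, 1.73, -1.04, 1.26, -0.55]
blue 10 [(194, -1.3, 0), (194, -1.3, 0.8), (194, -1.3, 1.57), (130, -1.1, 0), (130, -1.1, 0.8), (130, -1.1, 1.57), (98, 0.9, 0), (98, 0.9, 0.8), (98, 0.9, 1.57)] [1.06, 1.26, -1.3, 1.58, 1.25, 1.31, -2.0]
blue 170 [(86, 1.3, 0), (86, 1.3, 0.8), (86, 1.3, 1.57), (86, 1.3, -0.8), (80, -1.3, 0), (80, -1.3, 0.8), (80, -1.3, 1.57), (35, -1.1, 0), (35, -1.1, 0.8)] [-0.26, 1.09, 1.3, 1.58, -1.07, 1.33, -0.37]
```

```bash
cat > survey.py <<'E'
from plan import *
from h import *
from workcell import *
import sys
dry=len(sys.argv)>1
q=np.array(read_state()["qpos"]);seed=q.copy();path=[]
for y in(-240,-120,-10):
    s=solve((530,y,160),0.0,-1.38,path[-1] if path else seed)
    path.append(s)
cur=q
for s in path:
    P,_=chain(X,SG,s);print(s.round(2),clear(s).round(),pathclear(cur,s).round(),"elbow",P[2].round(),P[3].round());
    n=[chain(X,SG,cur+(s-cur)*t)[0][-1] for t in np.linspace(0,1,15)];print(" tcp zmin",min(p[2] for p in n));cur=s
if not dry:
    for i,s in enumerate(path):
        goto_joints(s.tolist());c=camera("wrist");pickle.dump(c,open(f"w{i}.pkl","wb"));cv2.imwrite(f"pics/w{i}.png",c["image"])
        t=camera("top");P=cloud(t,np.ones((384,512),bool))
        print(read_state()["time"],np.abs(read_state()["ft_force"]).max())
E
python3 survey.py dry
```

```text
[ 1.13  0.96 -1.38  1.74  0.98  1.32 -2.04] 85.0 63.0 elbow [ 164. -401.  622.] [ 166. -414.  609.]
 tcp zmin 123.9309718344677
[ 0.97  0.91 -1.38  1.84  0.95  1.26 -2.28] 37.0 37.0 elbow [ 217. -355.  646.] [ 221. -367.  633.]
 tcp zmin 160.0Traceback (most recent call last):
  File "survey.py", line 12, in <module>
    P,_=chain(X,SG,s);print(s.round(2),clear(s).round(),pathclear(cur,s).round(),"elbow",P[2].round(),P[3].round());
        ~~~~~^^^^^^^^
  File "fk.py", line 9, in chain
    R=R@Ro.from_euler(AX[i],sg[i]*q[i]).as_matrix()
                                  ~^^^
TypeError: 'NoneType' object is not subscriptable
```

```bash
sed -i 's/for y in(-240,-120,-10):/for y,w in((-240,0),(-130,.2),(-40,.5)):/; s/160),0.0,/160),w,/' survey.py && python3 survey.py dry && python3 survey.py && python3 -c "
import cv2,numpy as np
a=[cv2.resize(cv2.imread(f'pics/w{i}.png'),(400,300)) for i in range(3)]
cv2.imwrite('pics/wm.png',np.vstack([np.hstack(a[:2]),np.hstack([a[2],0*a[2]])]))"
```

```text
[ 1.13  0.96 -1.38  1.74  0.98  1.32 -2.04] 85.0 63.0 elbow [ 164. -401.  622.] [ 166. -414.  609.]
 tcp zmin 123.9309718344677
[ 0.99  0.91 -1.38  1.84  0.95  1.26 -2.06] 40.0 40.0 elbow [ 212. -359.  644.] [ 216. -372.  631.]
 tcp zmin 160.0
[ 0.83  0.89 -1.38  1.87  0.94  1.24 -1.93] 18.0 18.0 elbow [ 259. -318.  653.] [ 265. -330.  640.]
 tcp zmin 160.0000000000287
[ 1.13  0.96 -1.38  1.74  0.98  1.32 -2.04] 85.0 63.0 elbow [ 164. -401.  622.] [ 166. -414.  609.]
 tcp zmin 123.9309718344677
[ 0.99  0.91 -1.38  1.84  0.95  1.26 -2.06] 40.0 40.0 elbow [ 212. -359.  644.] [ 216. -372.  631.]
 tcp zmin 160.0
[ 0.83  0.89 -1.38  1.87  0.94  1.24 -1.93] 18.0 18.0 elbow [ 259. -318.  653.] [ 265. -330.  640.]
 tcp zmin 160.0000000000287
2.2083 0.40162337003968424
2.825 0.8859580397506365
3.375 0.30355979014317325
```

View pics/wm.png

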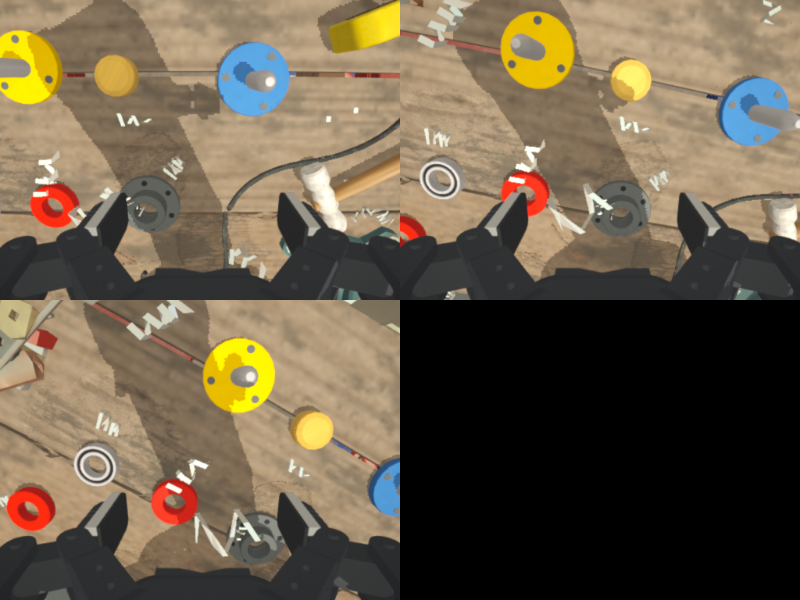

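The mosaic shows three wrist views (scale 0.78):
- View 0: blue stand (253,78), hub (150,204), cap (116,75).
- View 1: bearing (441,178), spacer (525,193), hub (620,208), cap (631,79), blue pin tip about (795,125).
- View 2: bearing (95,465), spacer (174,501), cap (313,430).

Nothing is displaced. Now I'll fit the rims by ray casting in each view.

```bash
cat > meas.py <<'E'
from h import *
G={"hub":(430,-166,40),"spacer":(440,-49,29),"bearing":(436,56,26),"cap":(595,-144,22),"blue":(594,-296,40),"pin":(594,-296,14)}
def run(views):
    for k,(x,y,r) in G.items():
        for n in views:
            c=pickle.load(open(n+".pkl","rb"));v,u=np.nonzero(c["range_z"]>0)
            P=cloud(c,np.ones((384,512),bool));d=np.hypot(P[:,0]-x,P[:,1]-y)
            s=(d<r+8)&(P[:,2]>5)&(P[:,2]<95)
            if k=="blue": s&=(P[:,2]<20)
            if k=="pin": s&=(P[:,2]>20)
            if s.sum()<30: continue
            p=P[s]
            if k!="pin":
                h=cv2.cvtColor(c["image"],cv2.COLOR_BGR2HSV)[v[s],u[s]]
                if k=="spacer": p=p[((h[:,0]<8)|(h[:,0]>170))&(h[:,1]>120)]
                if k=="blue": p=p[(h[:,0]>95)&(h[:,0]<125)&(h[:,1]>90)]
                if k=="cap": p=p[(h[:,0]>10)&(h[:,0]<32)&(h[:,1]>110)]
            if len(p)<30: continue
            (cx,cy),rr=cv2.minEnclosingCircle(p[:,:2].astype(np.float32))
            print(k,n,"n",len(p),"circ",round(cx,1),round(cy,1),"r",round(rr,1),"z50,90,98",np.percentile(p[:,2],[50,90,98]).round(1),"med",np.median(p[:,:2],0).round(1))
if __name__=="__main__": run(["w0","w1","w2"])
E
python3 meas.py
```

```text
hub w0 n 3515 circ 442.0 -169.5 r 44.1 z50,90,98 [10.6 26.8 27.5] med [ 448.3 -177.7]
hub w1 n 4085 circ 436.0 -165.3 r 47.4 z50,90,98 [12.5 27.4 49.1] med [ 445.5 -166.4]
hub w2 n 3491 circ 436.1 -164.9 r 47.0 z50,90,98 [14.5 27.5 48.9] med [ 444.9 -162.4]
spacer w0 n 2090 circ 442.4 -53.0 r 31.8 z50,90,98 [16.  17.1 17.7] med [444.5 -53. ]
spacer w1 n 1629 circ 441.1 -50.6 r 29.5 z50,90,98 [16.3 17.3 17.8] med [451.2 -60.4]
spacer w2 n 2105 circ 441.1 -50.2 r 29.6 z50,90,98 [16.3 17.3 17.7] med [441.  -51.3]
bearing w1 n 1924 circ 439.4 56.2 r 26.6 z50,90,98 [14.5 15.8 16.5] med [441.3  54.6]
bearing w2 n 1968 circ 439.5 56.7 r 26.7 z50,90,98 [14.6 15.9 16.4] med [441.5  56.4]
cap w0 n 2367 circ 601.3 -148.1 r 22.3 z50,90,98 [23.4 24.8 25.4] med [ 601.9 -151.2]
cap w1 n 2178 circ 601.6 -147.8 r 22.0 z50,90,98 [23.6 24.9 25.5] med [ 602.2 -147. ]
cap w2 n 2046 circ 601.5 -147.5 r 22.3 z50,90,98 [23.3 24.8 25.4] med [ 601.7 -143. ]
blue w0 n 5518 circ 596.8 -298.7 r 39.7 z50,90,98 [12.5 13.4 13.9] med [ 599.7 -294.3]
blue w1 n 4587 circ 597.3 -298.8 r 40.3 z50,90,98 [12.5 13.4 13.9] med [ 599.9 -289.5]
blue w2 n 1987 circ 593.9 -295.0 r 39.6 z50,90,98 [12.4 13.3 13.9] med [ 584.1 -277.6]
pin w0 n 913 circ 596.8 -298.9 r 10.2 z50,90,98 [71.1 82.1 83.1] med [ 597.1 -294.3]
pin w1 n 1449 circ 597.2 -297.7 r 10.4 z50,90,98 [60.3 78.7 82.5] med [ 596.9 -291.9]
```

```bash
python3 - <<'E'
from h import *
for n in("w0","w1","w2"):
    c=pickle.load(open(n+".pkl","rb"));P=cloud(c,np.ones((384,512),bool))
    v,u=np.nonzero(c["range_z"]>0);hs=cv2.cvtColor(c["image"],cv2.COLOR_BGR2HSV)[v,u]
    d=np.hypot(P[:,0]-440,P[:,1]+168)
    s=(d<34)&(P[:,2]>23)&(P[:,2]<30)&(hs[:,2]<130);p=P[s]
    print(n,[np.round(t,1) for t in cv2.minEnclosingCircle(p[:,:2].astype(np.float32))],((np.percentile(p,2,0)+np.percentile(p,98,0))/2).round(1),np.median(p[:,2]).round(1))
    for nm,(x,y,r) in {"hub":(440,-168,90),"sp":(441,-50,75)}.items():
        e=np.hypot(P[:,0]-x,P[:,1]-y);t=(e<r)&(hs[:,1]<90)&(hs[:,2]>140)&(P[:,2]>3)
        if t.sum(): print("  swarf",nm,t.sum(),"z",np.percentile(P[t,2],[5,50,98]).round(),"x",np.percentile(P[t,0],[2,98]).round(),"y",np.percentile(P[t,1],[2,98]).round())
c=cv2.imread("pics/w1.png")[180:325,20:370];cv2.imwrite("pics/c2.png",cv2.resize(c,None,fx=2.2,fy=2.2,interpolation=cv2.INTER_CUBIC))
E
```

```text
w0 [array([ 441.4, -173.4]), np.float64(24.7)] [ 441.9 -174.3   25.7] 26.3
  swarf hub 799 z [ 9. 18. 54.] x [410. 509.] y [-217.  -85.]
  swarf sp 782 z [ 4. 17. 53.] x [431. 509.] y [-102.  -33.]
w1 [array([ 441.2, -172.9]), np.float64(24.5)] [ 441.6 -172.4   25.6] 26.4
  swarf hub 1762 z [ 8. 22. 55.] x [427. 507.] y [-216.  -85.]
  swarf sp 978 z [ 5. 19. 55.] x [413. 507.] y [-122.  -33.]
w2 [array([ 441.4, -173. ]), np.float64(25.0)] [ 442.  -171.9   25.6] 26.3
  swarf hub 1654 z [ 8. 27. 54.] x [417. 477.] y [-191.  -83.]
  swarf sp 1011 z [ 4. 18. 55.] x [412. 506.] y [-121.  -33.]
```

View pics/c2.png

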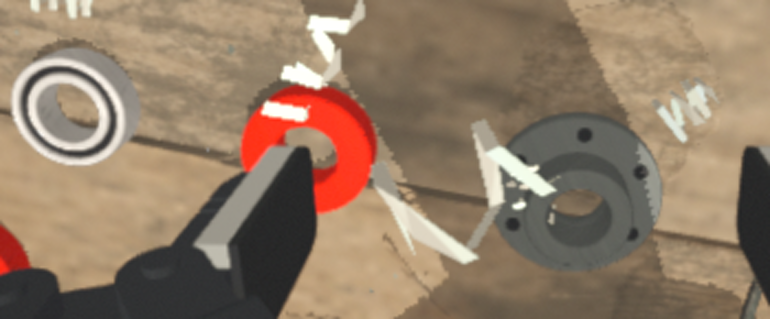

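```bash
python3 - <<'E'
from h import *
c=pickle.load(open("w0.pkl","rb"));P=cloud(c,np.ones((384,512),bool))
s=(np.hypot(P[:,0]-530,P[:,1]+240)<75)&(P[:,2]>110)
for sg in(1,-1):
    p=P[s&(sg*(P[:,1]+240)>25)];print(len(p),np.percentile(p[:,2],[0,1,5,20]).round(1), "y",np.percentile(p[p[:,2]<180][:,1]+240,[2,50,98]).round(1),"x",np.percentile(p[p[:,2]<180][:,0]-530,[2,98]).round(1))
E
```

```text
13517 [172.9 177.7 186.3 210.3] y [40.  40.5 47. ] x [-10.2  11.1]
13997 [173.  178.  186.9 211. ] y [-50.6 -45.3 -44.9] x [-10.3  11.1]
```

```bash
cat > cyc.py <<'E'
from plan import *
from h import *
from workcell import *
import sys
PIN=np.array([597,-298.6])
PART={"hub":((441.3,-173.0),7,12,1.57),"spacer":((441.1,-50.4),-1,38,.8),"bearing":((439.5,56.5),0,54,.8),"cap":((601.5,-147.8),2,69,.8)}
Z=112
def hop(xy,yaw,z=Z):
    q=np.array(read_state()["qpos"]);s=solve((*xy,z),yaw,-1.38,q)
    c=pathclear(q,s);n=min(chain(X,SG,q+(s-q)*t)[0][-1][2] for t in np.linspace(0,1,20))
    print("hop",s.round(2),"clear",c.round(),"zmin",n.round())
    if c<0 or n<z-15: raise SystemExit("unsafe")
    goto_joints(s.tolist())
def stat(t):
    s=read_state();print(t,round(s["time"],2),np.round(s["eef_pos"],1),"gap",round(s["finger_gap"],1),"F",np.round(s["ft_force"],1),"q3",round(s["qpos"][2],2))
    return s
def pick(k):
    xy,zt,h,yaw=PART[k];hop(xy,yaw)
    print("guard",movel([*xy,zt+25]),movel([*xy,zt],max_speed=60,guard=12));stat("at")
    clamp();stat("clamped");movel([*xy,Z+zt],max_speed=120);return stat("lifted")
def place(k,zoff=1):
    xy,zt,h,yaw=PART[k];hop(PIN,yaw,Z+zt);z=zt+h+zoff
    stat("over")
    print("guard",movel([*PIN,max(z,zt+h+5)],max_speed=100,guard=15),movel([*PIN,z],max_speed=40,guard=12));stat("down")
    open_gripper();wait(.2);stat("open");movel([*PIN,Z+20]);return stat("up")
if __name__=="__main__":
    for a in sys.argv[1:]:
        f,k=a.split(":");{"pick":pick,"place":place}[f](k)
    for n in("wrist","scene"):
        c=camera(n);pickle.dump(c,open(f"last_{n}.pkl","wb"));cv2.imwrite(f"pics/{'_'.join(sys.argv[1:]).replace(':','')}_{n}.png",c["image"])
E
python3 cyc.py pick:hub
```

```text
hop [ 1.17  0.91 -1.38  2.05  1.03  1.14 -0.7 ] clear 18.0 zmin 112.0
guard False False
at 5.8 [ 441.3 -172.8    6.9] gap 85.1 F [ 0.   0.1 -0.3] q3 -1.21
clamped 6.27 [ 441.3 -173.1    7.6] gap 46.6 F [-4.6 -1.  13.4] q3 -1.21
lifted 7.35 [ 441.  -173.   118.4] gap 46.5 F [-0.3  0.3 -4.5] q3 -1.38
```

```bash
python3 cyc.py place:hub; python3 - <<'E'
from h import *
c=pickle.load(open("last_wrist.pkl","rb"));P=cloud(c,np.ones((384,512),bool))
s=(np.hypot(P[:,0]-597,P[:,1]+298.6)<55)&(P[:,2]>15)&(P[:,2]<44);p=P[s]
print(np.histogram(p[:,2],range(14,46,2)))
E
```

```text
hop [ 1.08  1.13 -1.38  1.53  1.12  1.42 -0.37] clear 83.0 zmin 118.0
over 8.27 [ 596.8 -297.9  118.5] gap 46.5 F [-0.  1. -5.] q3 -1.38
guard False False
down 9.62 [ 597.  -298.7   20. ] gap 46.3 F [-0.6  0.5 -4. ] q3 -1.3
open 10.29 [ 597.  -298.6   20. ] gap 85.3 F [ 0.3 -0.2 -1.3] q3 -1.3
up 11.19 [ 596.6 -298.7  131.1] gap 85.3 F [ 0.1 -0.2 -0.1] q3 -1.39
(array([  17,   46, 1209, 2989,  110,   41,   42,   48,   47,   50,   60,
        621, 1171,   29,   17]), array([14, 16, 18, 20, 22, 24, 26, 28, 30, 32, 34, 36, 38, 40, 42, 44]))
```

```bash
ls pics | grep hub; cp pics/placehub_wrist.png pics/v1.png
```

```text
pickhub_scene.png
pickhub_wrist.png
placehub_scene.png
placehub_wrist.png
```

View pics/placehub_wrist.png

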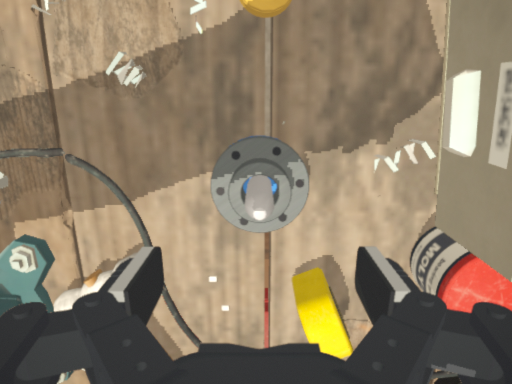

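The picture shows the hub at pixel (260,185), flat on the blue base with the pin through it (flange top 20, hub top 38 mm). Next is the spacer.

```bash
python3 cyc.py pick:spacer
```

```text
hop [ 0.93  0.87 -1.38  2.12  1.01  1.09 -1.75] clear 20.0 zmin 112.0
guard False False
at 13.89 [441.  -50.2  -1.1] gap 85.2 F [ 1.4 -0.7 -0.2] q3 -1.18
clamped 14.3 [ 4.413e+02 -5.040e+01 -1.000e-01] gap 56.6 F [-5.8 -0.9 22.7] q3 -1.18
lifted 15.38 [440.8 -50.5 110.5] gap 56.0 F [-0.2  0.6 -0.7] q3 -1.37
```

```bash
python3 cyc.py place:spacer; sed -i 's/56.5),0,54/56.5),2,54/; s/147.8),2,69/147.8),4,69/' cyc.py; python3 - <<'E'
from h import *
c=pickle.load(open("last_wrist.pkl","rb"));P=cloud(c,np.ones((384,512),bool))
s=(np.hypot(P[:,0]-597,P[:,1]+298.6)<55)&(P[:,2]>45)&(P[:,2]<60);p=P[s]
print(np.percentile(p[:,2],[5,50,95]),cv2.minEnclosingCircle(p[p[:,2]>51][:,:2].astype(np.float32)))
E
python3 cyc.py pick:bearing
```

```text
hop [ 1.08  1.15 -1.38  1.53  1.13  1.41 -1.15] clear 19.0 zmin 110.0
over 16.61 [ 597.  -296.9  111.2] gap 56.7 F [-1.1 -0.5  0. ] q3 -1.38
guard False False
down 17.7 [ 597.1 -298.7   38.2] gap 57.0 F [-0.4 -0.2 -0.6] q3 -1.32
open 18.3 [ 597.  -298.6   38. ] gap 85.3 F [ 0.9  0.2 -1. ] q3 -1.32
up 19.07 [ 596.7 -298.8  131.3] gap 85.4 F [-0.1  0.2 -0.3] q3 -1.39
[51.58557874 54.31740292 55.46913039] ((597.8997802734375, -299.3778381347656), 29.343650817871094)
hop [ 0.69  0.87 -1.38  2.12  1.01  1.09 -1.99] clear 9.0 zmin 112.0
guard False False
at 21.91 [439.4  56.7   1.9] gap 85.4 F [0.5 0.8 0. ] q3 -1.19
clamped 22.35 [439.7  56.6   2.6] gap 49.8 F [-3.3 -3.1 15.7] q3 -1.19
lifted 23.43 [439.2  56.4 113.5] gap 50.0 F [ 0.   0.9 -2.1] q3 -1.38
```

```bash
python3 cyc.py place:bearing;  python3 - <<'E'
from h import *
c=pickle.load(open("last_wrist.pkl","rb"));P=cloud(c,np.ones((384,512),bool))
s=(np.hypot(P[:,0]-597,P[:,1]+298.6)<40)&(P[:,2]>61)&(P[:,2]<76);p=P[s]
print(np.percentile(p[:,2],[5,50,95]),cv2.minEnclosingCircle(p[p[:,2]>67][:,:2].astype(np.float32)))
E
python3 cyc.py pick:cap
```

```text
hop [ 1.08  1.14 -1.38  1.53  1.13  1.41 -1.15] clear 6.0 zmin 113.0
over 24.98 [ 597.3 -297.   114.3] gap 50.3 F [ 0.1  0.1 -1.9] q3 -1.38
guard False False
down 25.91 [ 597.  -298.7   57.1] gap 49.9 F [ 0.1 -0.1 -1.3] q3 -1.33
open 26.56 [ 597.  -298.6   57. ] gap 85.7 F [ 0.  -0.6  0.3] q3 -1.33
up 27.21 [ 596.7 -298.9  131.5] gap 85.6 F [-0.7 -1.2 -0.4] q3 -1.39
[64.70998625 68.75285629 70.69212584] ((597.5541381835938, -299.3377685546875), 26.302059173583984)
hop [ 0.91  1.1  -1.38  1.67  1.11  1.36 -1.44] clear 109.0 zmin 112.0
guard False False
at 29.23 [ 601.5 -147.6    3.9] gap 85.3 F [0.4 0.1 1.2] q3 -1.27
clamped 29.73 [ 601.7 -147.9    4.7] gap 41.9 F [-2.6 -0.8  8.9] q3 -1.27
lifted 30.81 [ 601.2 -147.9  115.2] gap 41.7 F [-0.7  0.1 -1.9] q3 -1.38
```

View pics/pickcap_scene.png

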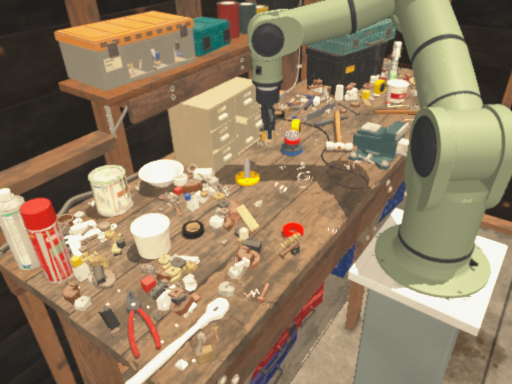

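The scene view shows the hub, red ring and bearing stacked at (291,142). The cap is in the gripper at (268,135), and the yellow stand, tape and tub are untouched. Now I'll place the cap.

```bash
python3 cyc.py place:cap;  python3 - <<'E'
from h import *
from workcell import *
movel([560,-298.6,150]);c=camera("wrist");cv2.imwrite("pics/fin.png",c["image"]);P=cloud(c,np.ones((384,512),bool))
s=(np.hypot(P[:,0]-597,P[:,1]+298.6)<35)
p=P[s&(P[:,2]>84)&(P[:,2]<100)];print(np.percentile(p[:,2],[5,50,95]),cv2.minEnclosingCircle(p[:,:2].astype(np.float32)))
t=p[p[:,2]>np.median(p[:,2])-1.5];a=np.linalg.lstsq(np.c_[t[:,:2]-[597,-298.6],np.ones(len(t))],t[:,2],rcond=None)[0];print("slope",a)
E
```

```text
hop [ 1.08  1.14 -1.38  1.53  1.12  1.42 -1.15] clear 106.0 zmin 115.0
over 31.56 [ 596.7 -298.8  115.6] gap 41.9 F [ 0.2  1.6 -1. ] q3 -1.38
guard False False
down 32.34 [ 597.2 -298.6   74.3] gap 41.8 F [ 1.1 -0.7  0.1] q3 -1.35
open 33.04 [ 597.  -298.6   74. ] gap 85.5 F [-0.5 -0.   0.2] q3 -1.34
up 33.58 [ 597.1 -298.8  132.6] gap 85.3 F [-0.   0.6 -0.9] q3 -1.39
[89.19683416 92.79250387 94.20688853] ((597.8340454101562, -299.3565979003906), 22.074411392211914)
slope [-2.30710548e-03 -5.01816113e-03  9.30784738e+01]
```

View pics/fin.png

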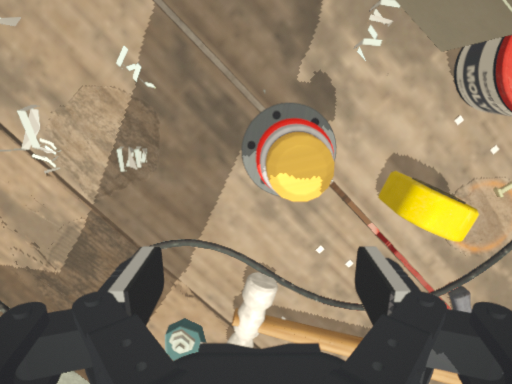

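The final view shows the complete stack at pixel (295,160): flange, red ring, bearing, then the brass cap flat on top. The cap's top is at 93 mm, level, and within 1 mm of the pin axis, and the gripper is clear of it.

```bash
python3 -c "
from workcell import *
print(finish_job())"
```

```text
the job is handed in; nothing more can be done
None
```

The idler is made up on the blue stand's pin (hub, red spacer, bearing, brass cap, each seated flat) and handed in at about 34 s of the 90 s allowed; the yellow stand was left empty, and the tape roll and tub were not touched.

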